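# Roll down the seal on a rolling transport case

## Task

Take the hand roller out of its stand and press down the seal strip on the domed, sprung lid of the transport case: set the roller down on the yellow end, roll to the green patch in the middle, stay on it for 3 seconds, then roll on to the red end and lift off there, unhurriedly, pressing with 4 to 10 N all the way and about half a second on each end. The case stands on a free-running shuttle without a brake that rolls away as soon as you press beside the crest, so keep it off its end stops and touch it with nothing but the roller's wheel. Finish while still holding the roller upright and clear above the lid, with the shuttle standing still, and leave everything else where it is.

Things in the scene. Friction and masses are not known exactly. Their poses are not given: they have to be found in the camera images.
- roller: Hand roller, 270 g, upright in its stand. Origin: lowest point of its wheel; z up along the grip, x along the axle. Free-turning black wheel, 44 mm diameter, 44 mm wide. Steel crossbar 115 mm (x) by 30 mm (y), 55 to 63 mm above the origin; above it an orange square grip 30 x 30 mm, 63 to 138 mm above the origin: grip it from above at about 107 mm, closing along its y or x.
- axle (a point): Centre of the roller's wheel, 22 mm above the roller's origin; same axes as the roller.
- stand: Fixed grey stand, 120 (x) x 70 (y) mm, origin: centre of its underside. The roller's crossbar lies along x on its two side posts at 63 mm height, between lugs up to 72 mm (2 to 4 mm play): lift the roller straight up by 20 mm or more to free it. Stand and basket change sides from run to run.
- rail: Fixed transfer rail, 170 (x) x 580 (y) mm; origin: centre of its underside; y points along the rail, from the yellow towards the red end of the seal; grey end stops at both ends. It carries the shuttle with the white case and blue lid.
- shuttle (a joint): Place of the shuttle along the rail's y, m; 0 mid-rail, end stops at +-0.16 (beyond +-0.15 counts as hitting them). No static friction, spring or brake; drag 15 N s/m, mass with lid nominally 4 kg (+-a third). Pressing down with F, the axle e past the crest (+y), pushes the shuttle to -y with about F*e/0.242: it runs out from under the wheel; the crest is an unstable balance.
- deck (a joint): How far the sprung lid is pressed down, m: 0 at rest, at most 0.032. Spring 400 N/m: the roller's downward force is about 0.5 N + 400 N/m * value (damping 10 N s/m); 4 to 10 N is 9 to 24 mm.
- lid: Blue domed lid, 100 (x) x 170 (y) mm, curved along y only: arc of radius 220 mm, crest in the middle, ends 17 mm lower. Seal strip 56 mm wide along it. The wheel is on the yellow end band while its axle is -66 to -40 mm along y from the crest, on the green patch -15 to 15, on the red end band 40 to 66; light grey between. Origin: 172 mm below the crest; axes as the rail's.
- crest (a point): Middle of the lid's top line, 172 mm above the table when the lid is not pressed; moves with the lid. y along the rail as for the rail, x across it. Keep the axle within 20 mm of it across (x).
- arc_centre (a point): Centre of the lid's arc, 220 mm below the crest. The wheel touches the lid while the axle is 242 mm from here.
- basket: Loose yellow basket, 150 x 130 x 55 mm, with two specimen jars in it; a bystander. Origin: centre of its underside.
- cup0: Specimen jar with red cap in the basket, 48 mm across, 55 mm high; a bystander.
- cup1: Specimen jar with white cap in the basket, 48 mm across, 55 mm high; a bystander.
- sanitiser: Clear bottle with blue cap, 68 mm across, 170 mm high, beyond the left end of the rail; a bystander.
- pot: White open cup, 70 mm across, 90 mm high, beyond the right end of the rail; a bystander.
Mind the look-alikes: they are no part of the job. Leave any purple look-alike of the stand alone.

How it is judged:
By the outcome, as a careful person would: the job done as asked, in the order asked, and still so for the second after the job is handed in, while the arm keeps its last pose, push and grip.
It also fails if it takes over 51 s, if anything falls off the work surface, if the arm or the gripper's body presses on something with over 40 N, if the wrist force passes 120 N, or if a joint passes its speed limit or range.

## Robot

A 6-joint arm with a two-finger parallel gripper is mounted at the origin on the work surface. World frame = base frame: x ahead of the robot, y to its left, z up, the work surface at z = 0. Lengths are in m, angles in rad, forces in N, time in s.
With the tool pointing down it reaches from about 0.35 to 0.975 m from the base axis. Payload 4.9 kg.
Tool frame: the origin (TCP) lies at the very end of the fingers, on their centre line; the grasp point (between the pads) lies 19 mm behind it; z points along the fingers, y is the line along which they close (so a half turn about z gives the same grasp; the last joint's range is limited). The gripper opens to 85 mm and grips with 20 to 120 N. Pads are 22 mm wide; open, the fingers measure 114 mm over their backs; the gripper's body (76 mm by 85 mm) begins 54 mm behind the grasp point. The pads swing forward as they close: fully open they stand 13 mm farther back than shut.
Start: joints at [1.072, 0.053, 1.613, -0, 1.476, -0.119], TCP at [0.232, 0.58, 0.231] pointing down, gripper open.
Joint ranges: [-3.01, 3.01], [-1.01, 2.22], [0.06, 2.58], [-1.02, 4.17], [0.09, 2.62], [-3.14, 3.14]. Speed limits (rad/s): [2.57, 2.57, 3.14, 3.14, 3.14, 3.14].

## Interface

Orientations are given as a unit quaternion [w, x, y, z].
In Python, from plant import manip gives the robot as it stands.
- The arm moves only by the shell command python3 -m pendant 'ROWS'. ROWS is JSON, a list of rows, each a list of 3 entries, a list of its own where there are three numbers: the opening, from 0 (shut) to 1 (fully open), then the shift along the tool's x, y, z in units of 12 cm (1.0 is 12 cm), then the turn about the tool's z in units of pi rad (1.0 is pi rad). In form: [[gripper, [dx, dy, dz], roll], ...]. A call has 1 to 10 rows; each row is the pose to reach, as a shift and turn from the pose commanded when the call began, along the tool's axes at that moment, turning the shorter way round; what a row does not reach only later rows make up. A row lasts 1/10 s, in which the tool goes at most 50 mm and 8.59 degrees, less where a joint would pass 70% of its speed; a pose out of reach is approached as far as the arm can. A call with a number of a shift or a turn outside -1 to 1 is refused whole. A call with a gripper value outside its range is refused whole. The fingers move at their own pace and stop on an object; the grip force is fixed at half the most. Time passes only in rows, so rows that repeat a pose let the fingers close. It gives the time, the measured TCP pose, the force, the opening and the grip force at its end, in the units of the state.
- manip.state(): the state, without advancing time (a new reading comes with each control period).
- manip.grab_frame(name): name is "scene" or "top" or "wrist"; returns a dict with "img" (480x640x3 uint8, red, green, blue), "fx", "fy", "cx", "cy" (pixels), "eye" and "rotation" of the camera in the world; the wrist camera has in their place "tool_from_camera" (4x4, takes a point from camera to tool coordinates, whose origin is the TCP and whose axes are the flange's). Camera axes: x right, y down, z forward; pixel columns grow to the right and rows downward; lengths in m; the calibration is good to about 2 mm. A picture is of the moment at which its call begins: read the wrist's pose just before it. There is no depth.
- manip.job_done(): hands the job in; it is judged then, once.
The state is a dict: "time": time; "joint_pos": joint angles; "joint_vel": joint speeds; "joint_efforts": joint torques, N m; "tool_pos": TCP position; "tool_rot": TCP orientation; "contact_force": force on the tool from outside, world axes, zero at the start; "ft_torque": the same for the moment, N m; "gripper_width": opening from 0.0 (shut) to 1.0 (fully open); "grasp_force": force on a finger pad.
Only numpy, scipy, OpenCV 4.12 (cv2) and the standard library are available. Lean on these libraries where they do the work, as an engineer would, in place of code of your own. Each camera call takes 0.05 s, during which the arm holds its last target. There are 200 camera calls.

## Working session

There is one attempt and no reset: what is moved stays moved. The work goes in short steps, Python scripts to look and compute and a shell command to move; the robot and the scene stay as the last step left them, time stands still between calls to the robot, and variables do not carry over. Pictures are saved under pics/ and viewed, at most 10 in all, crops included, and the job is handed in when it is done.

```bash
ls; mkdir -p pics
python3 - <<'E'
from plant import manip
import cv2
s=manip.state();print(s)
for n in("scene","top"):
    f=manip.grab_frame(n);cv2.imwrite(f"pics/{n}0.png",f["img"][:,:,::-1]);print(n,f["fx"],f["fy"],f["cx"],f["cy"],f["eye"],f["rotation"])
E
```

```text
pics
{'time': 0.0, 'joint_pos': array([ 1.07199379e+00,  5.33620555e-02,  1.61426284e+00,  1.37789319e-05,
        1.47605058e+00, -1.19007690e-01]), 'joint_vel': array([ 0.00068206, -0.00089025, -0.00102889, -0.00070604,  0.00173412,
       -0.00041452]), 'joint_efforts': array([-1.52762163e-04, -3.93721139e+01, -3.70157576e+01, -2.68823460e-04,
        7.52030290e-03, -1.92113657e-05]), 'tool_pos': array([0.23140644, 0.57991154, 0.23007844]), 'tool_rot': array([-3.23137675e-04,  1.88758709e-01,  9.82022945e-01, -9.90029987e-04]), 'contact_force': array([ 0.54586404,  0.42438878, -0.07393372]), 'ft_torque': array([-0.02070094, -0.01980759,  0.01149517]), 'grasp_force': 0.0, 'gripper_width': 1.0002880643369738}
scene 599.467934535925 599.467934535925 314.09841439232576 240.28835613688628 [1.4698295  0.59645754 1.0229264 ] [-0.21498598  0.46649189  0.76971777 -0.37907903]
top 475.248100127756 475.248100127756 318.49279592914644 245.09236502906097 [0.16966103 0.02159177 1.3557197 ] [ 0.0659721  -0.70266036  0.70531065 -0.06673066]
```

View pics/scene0.png

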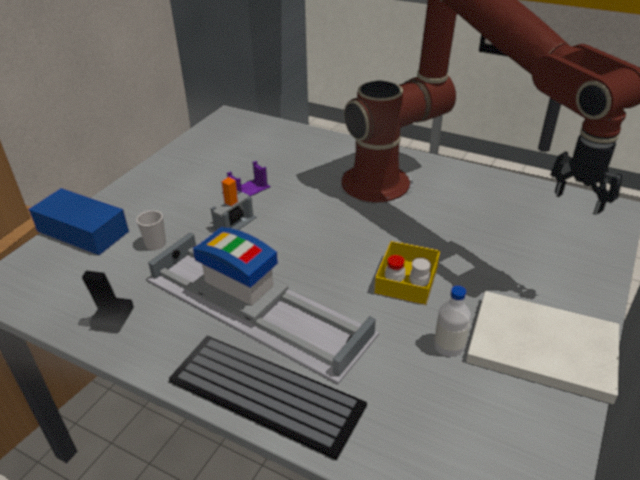

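View pics/top0.png

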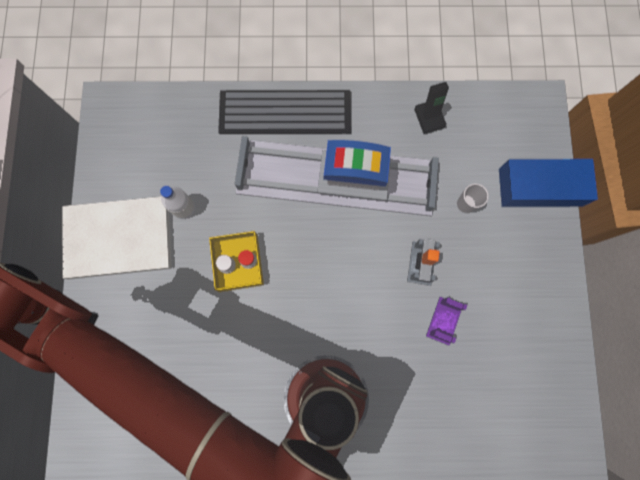

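The scene view shows the orange grip in the stand at (230,190), the blue lid at (236,255) with its yellow end on the left, and the purple look-alike behind. The top view shows the grip at (432,256), the lid at (357,162), and the rail from (240,165) to (437,185). The rail's +y points left, about along world +y.

```bash
cat > h.py <<'E'
import numpy as np, cv2
from scipy.spatial.transform import Rotation as R
def ray(f,uv):
    uv=np.atleast_2d(uv).astype(float)
    d=np.c_[(uv[:,0]-f["cx"])/f["fx"],(uv[:,1]-f["cy"])/f["fy"],np.ones(len(uv))]
    return np.array(f["eye"]),d@R.from_quat(f["rotation"],scalar_first=True).as_matrix().T
def onz(f,uv,z):
    e,d=ray(f,uv); return e+d*((z-e[2])/d[:,2])[:,None]
def proj(f,p):
    q=(np.atleast_2d(p)-f["eye"])@R.from_quat(f["rotation"],scalar_first=True).as_matrix()
    return np.c_[f["cx"]+f["fx"]*q[:,0]/q[:,2],f["cy"]+f["fy"]*q[:,1]/q[:,2]]
def tri(f,a,g,b):
    A=np.zeros((3,3));y=np.zeros(3)
    for F,p in((f,a),(g,b)):
        e,d=ray(F,p);d=d[0]/np.linalg.norm(d[0]);P=np.eye(3)-np.outer(d,d);A+=P;y+=P@e
    return np.linalg.solve(A,y)
def mask(img,lo,hi,roi=None):
    m=cv2.inRange(cv2.cvtColor(img,cv2.COLOR_RGB2HSV),lo,hi)
    if roi:
        k=np.zeros_like(m);k[roi[1]:roi[3],roi[0]:roi[2]]=1;m*=k
    return m
def big(m):
    n,l,s,c=cv2.connectedComponentsWithStats(m)
    i=1+np.argmax(s[1:,4]);return l==i,c[i],s[i]
E
python3 - <<'E'
from plant import manip
from h import *
S=manip.grab_frame("scene");T=manip.grab_frame("top")
print("base in top",proj(T,[0,0,0]),"scene",proj(S,[0,0,0]))
H=lambda f,roi,lo,hi:big(mask(f["img"],lo,hi,roi))
og=((5,150,120),(16,255,255))
for F,roi,n in((S,(200,160,260,215),"S"),(T,(400,230,460,290),"T")):
    _,c,s=H(F,roi,*og);print(n,"orange",c,s)
for nm,lo,hi in(("yel",(17,120,120),(32,255,255)),("grn",(45,120,80),(80,255,255)),("red",(0,150,120),(4,255,255)),("blue",(100,120,50),(125,255,255))):
    try:
        _,cs,ss=H(S,(190,220,290,300),lo,hi);_,ct,st=H(T,(315,130,400,195),lo,hi)
        print(nm,cs,ss,ct,st,"tri",tri(S,cs,T,ct),"topz",onz(T,ct,.17)[0],onz(S,cs,.17)[0])
    except Exception as e:print(nm,e)
a=cv2.resize(S["img"][160:380,130:390],(780,660))[:600]
b=cv2.resize(T["img"][125:300,230:463],(800,600),interpolation=cv2.INTER_CUBIC)
cv2.imwrite("pics/sc.png",a[:,:,::-1]);cv2.imwrite("pics/tc.png",b[:,:,::-1])
E
```

```text
base in top [[326.26776188 398.57721853]] scene [[375.65557874 182.78977746]]
S orange [230.91121495 189.31775701] [222 177  15  29 214]
T orange [431.28481013 255.94303797] [423 250  16  13 158]
yel [217.83783784 238.90990991] [208 233  21  13 111] [375.4502924  161.11695906] [371 151  10  21 171] tri [ 0.62095069 -0.13231806  0.16784874] topz [ 0.61927999 -0.13067919  0.17      ] [ 0.62335053 -0.13215522  0.17      ]
grn [233.18367347 244.31972789] [222 237  23  16 147] [357.5        158.39534884] [353 149  10  20 172] tri [ 0.62669932 -0.08477575  0.17297962] topz [ 0.62699024 -0.08364364  0.17      ] [ 0.62406123 -0.08884751  0.17      ]
red [249.08163265 253.20408163] [240 246  18  15  98] [339.58333333 152.        ] [337 149   7  10  24] tri [ 0.64150105 -0.0351437   0.17674963] topz [ 0.6449481  -0.03671713  0.17      ] [ 0.63457489 -0.03871437  0.17      ]
blue [236.63554927 258.98208392] [ 194  227   83   60 2121] [357.26955075 161.31530782] [ 324  141   66   43 1202] tri [ 0.63075485 -0.08315692  0.13414689] topz [ 0.61890111 -0.08288289  0.17      ] [ 0.66394628 -0.05246274  0.17      ]
```

View pics/tc.png

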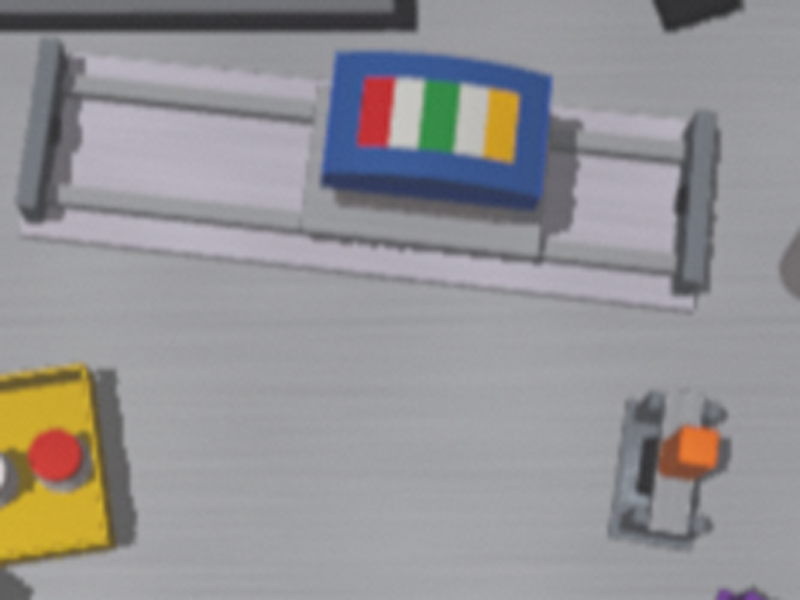

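View pics/sc.png

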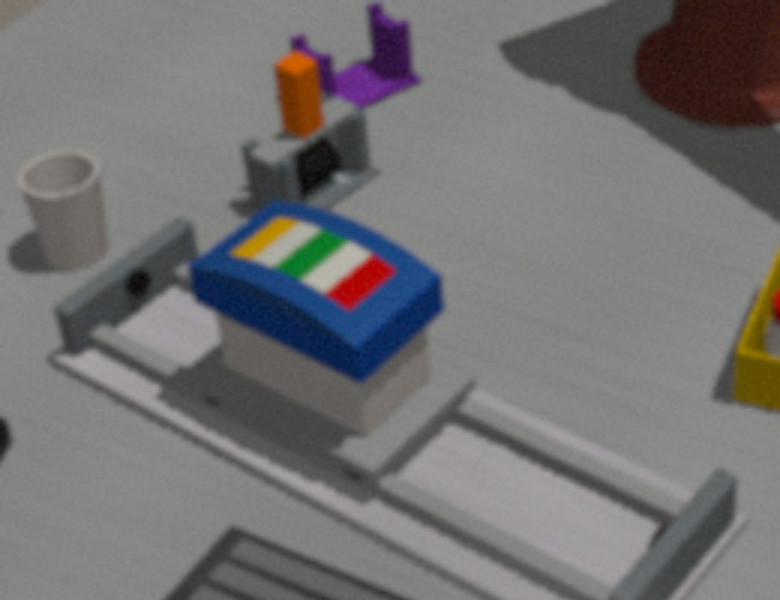

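Top crop: rail near corners are at about (20,237) and (693,310), the grip's top face at (699,449), and the stand's edge runs from (630,400) to (612,538). Scene crop: rail corners are at (52,357) and (743,517), the grip's top face at (298,63), and the lid's front corners at (192,265) and (442,280).

Run:
```python
from plant import manip
from h import *
S=manip.grab_frame("scene");T=manip.grab_frame("top")
t=lambda x,y:np.array([230+x/3.433,125+y/3.4286])
s=lambda x,y:np.array([130+x/3,160+y/3])
for z in(0,.005,.01):
    rn,yn=onz(T,[t(20,237),t(693,310)],z);yf,rn2=onz(S,[s(52,357),s(743,517)],z)
    d=rn-yn;print(z,"rn",rn,rn2,"yn",yn,"yf",yf,"len",np.linalg.norm(d),"wid",np.linalg.norm(yf-yn),"ang",np.degrees(np.arctan2(-d[0],d[1])),"ctr",(rn+yf)/2)
print("grip",onz(T,t(699,449),.146),onz(S,s(298,63),.146),tri(T,t(699,449),S,s(298,63)))
a,b,c=onz(T,[t(630,400),t(612,538),t(690,548)],0);print("stand",a,b,c,np.degrees(np.arctan2((a-b)[1],(a-b)[0])))
a,b=onz(T,[t(668,390),t(652,530)],.071);print("bar",np.degrees(np.arctan2((a-b)[1],(a-b)[0])))
a,b=onz(T,[t(705,393),t(693,530)],.071);print("bar2",np.degrees(np.arctan2((a-b)[1],(a-b)[0])))
st=manip.state();print(R.from_quat(st["tool_rot"],scalar_first=True).as_matrix().round(3),st["time"])
```

```text
0 rn [0.58217887 0.26405608 0.        ] [0.57562208 0.25643447 0.        ] yn [ 0.51506076 -0.31392844  0.        ] yf [ 0.67334457 -0.34290671  0.        ] len 0.5818684983498159 wid 0.16091458872471007 ang -6.6237709173906225 ctr [ 0.62776172 -0.03942532  0.        ]
0.005 rn [0.58065747 0.26316185 0.005     ] [0.57999291 0.25809648 0.005     ] yn [ 0.5137869  -0.31269102  0.005     ] yf [ 0.67723774 -0.33831516  0.005     ] len 0.5797225219354967 wid 0.16544719329080967 ang -6.623770917390619 ctr [ 0.6289476  -0.03757665  0.005     ]
0.01 rn [0.57913607 0.26226763 0.01      ] [0.58436374 0.25975849 0.01      ] yn [ 0.51251304 -0.31145359  0.01      ] yf [ 0.68113091 -0.33372361  0.01      ] len 0.5775765455211773 wid 0.17008215490913148 ang -6.623770917390617 ctr [ 0.63013349 -0.03572799  0.01      ]
grip [[ 0.37010137 -0.27708907  0.146     ]] [[ 0.37610269 -0.27334606  0.146     ]] [ 0.37070074 -0.27793758  0.14165041]
stand [ 0.43662667 -0.25674282  0.        ] [ 0.31927805 -0.23689744  0.        ] [ 0.31067107 -0.3015328   0.        ] -9.598743014942679
bar -8.950562719817569
bar2 -7.723245740913801
[[-0.929  0.371 -0.   ]
 [ 0.371  0.929 -0.001]
 [ 0.    -0.001 -1.   ]] 0.3
```

```bash
python3 -m pendant '[[1,[-0.25,-0.22,0],0],[1,[-0.5,-0.44,0],0],[1,[-0.75,-0.66,0],0],[1,[-1,-0.885,0],0]]'
python3 -m pendant '[[1,[-0.25,-0.22,0],0],[1,[-0.5,-0.44,0],0],[1,[-0.75,-0.66,0],0],[1,[-1,-0.885,0],0]]'
python3 -m pendant '[[1,[-0.25,-0.22,0],0],[1,[-0.5,-0.44,0],0],[1,[-0.75,-0.66,0],0],[1,[-1,-0.885,0],0]]'
python3 -m pendant '[[1,[-0.07,-0.33,0],-0.025],[1,[-0.15,-0.66,0],-0.05],[1,[-0.22,-0.99,0],-0.074],[1,[-0.22,-0.99,0],-0.074]]'
```

```text
time: 0.7
tool_pos: [0.3041, 0.436, 0.2313]
tool_rot: [0.0, 0.188, 0.982, 0.0]
contact_force: [0.5, -0.5, 0.3]
gripper_width: 0.999
grasp_force: 0.0
time: 1.1
tool_pos: [0.3763, 0.2928, 0.2314]
tool_rot: [0.0, 0.189, 0.982, 0.0]
contact_force: [0.8, -0.1, -0.1]
gripper_width: 1.001
grasp_force: 0.0
time: 1.5
tool_pos: [0.4484, 0.1495, 0.2315]
tool_rot: [0.0, 0.189, 0.982, 0.0]
contact_force: [0.5, -0.2, 1.0]
gripper_width: 1.003
grasp_force: 0.0
time: 1.9
tool_pos: [0.428, 0.0274, 0.2314]
tool_rot: [0.0, 0.076, 0.997, -0.001]
contact_force: [0.1, 0.2, 0.6]
gripper_width: 0.994
grasp_force: 0.0
```

```bash
python3 -m pendant '[[1,[0.01,-0.3,0],0],[1,[0.03,-0.6,0],0],[1,[0.05,-0.9,0],0]]' >/dev/null
python3 -m pendant '[[1,[0.01,-0.3,0],0],[1,[0.03,-0.6,0],0],[1,[0.05,-0.9,0],0]]' >/dev/null
python3 -m pendant '[[1,[0,-0.4,0],0],[1,[0,-0.78,0],0],[1,[0,-0.78,0],0]]'
python3 - <<'E'
from plant import manip
from h import *
s=manip.state();W=manip.grab_frame("wrist");cv2.imwrite("pics/w1.png",W["img"][:,:,::-1])
Rt=R.from_quat(s["tool_rot"],scalar_first=True).as_matrix();M=np.array(W["tool_from_camera"])
W["eye"]=s["tool_pos"]+Rt@M[:3,3];W["rotation"]=R.from_matrix(Rt@M[:3,:3]).as_quat(scalar_first=True)
m=mask(W["img"],(5,150,100),(16,255,255));_,c,st=big(m);print(c,st,onz(W,c,.146),s["tool_pos"])
E
```

```text
time: 2.8
tool_pos: [0.3703, -0.2771, 0.2313]
tool_rot: [-0.0, 0.076, 0.997, -0.001]
contact_force: [0.0, 0.7, 0.0]
gripper_width: 0.996
grasp_force: 0.0
[317.855      249.78181818] [ 294  227   50   47 2200] [[ 0.37238906 -0.27841901  0.146     ]] [ 0.37032586 -0.27710744  0.23133825]
```

View pics/w1.png

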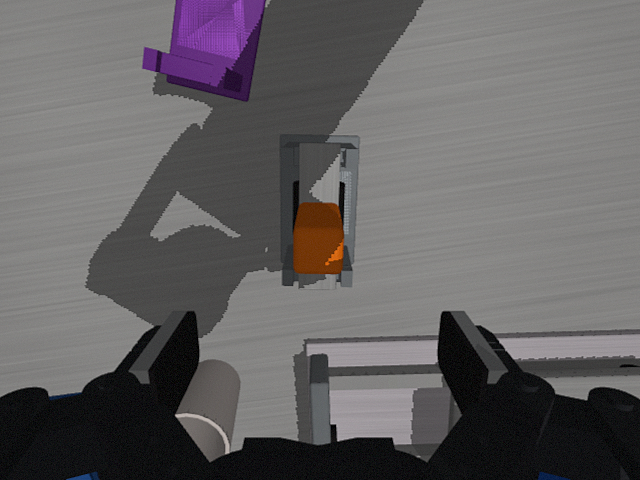

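The grip sits at (318,240), centred between the fingers and aligned with them. I'll go down, close and lift.

```bash
python3 -m pendant '[[1,[0.01,0.01,0.2],0],[1,[0.01,0.01,0.45],0],[1,[0.01,0.01,0.7],0],[1,[0.01,0.01,0.9],0]]' >/dev/null
python3 -m pendant '[[1,[0,0,0.14],0],[1,[0,0,0.225],0],[0.3,[0,0,0.225],0],[0,[0,0,0.225],0],[0,[0,0,0.225],0],[0,[0,0,0.225],0],[0,[0,0,0.225],0],[0,[0,0,0.225],0]]'
python3 -m pendant '[[0,[0,0,-0.05],0],[0,[0,0,-0.12],0],[0,[0,0,-0.25],0],[0,[0,0,-0.45],0],[0,[0,0,-0.7],0],[0,[0,0,-0.95],0]]'
```

```text
time: 4.05
tool_pos: [0.3707, -0.2737, 0.0976]
tool_rot: [0.001, 0.074, 0.997, -0.002]
contact_force: [-1.1, -5.9, 2.3]
gripper_width: 0.346
grasp_force: 62.2
time: 4.65
tool_pos: [0.3693, -0.2706, 0.2096]
tool_rot: [-0.001, 0.073, 0.997, 0.002]
contact_force: [-0.8, -1.2, -2.4]
gripper_width: 0.343
grasp_force: 61.7
```

```bash
python3 -m pendant '[[0,[0,0,-0.25],0],[0,[0,0,-0.5],0],[0,[-0.2,0.1,-0.75],-0.01],[0,[-0.45,0.3,-0.75],-0.01],[0,[-0.7,0.5,-0.75],-0.01],[0,[-0.95,0.7,-0.75],-0.01]]'
python3 -m pendant '[[0,[-0.25,0.2,0],0],[0,[-0.5,0.4,0],0],[0,[-0.75,0.56,0],0],[0,[-0.92,0.66,0],0],[0,[-0.95,0.68,0],0],[0,[-0.95,0.68,0],0],[0,[-0.95,0.68,0],0]]'
cat > look.py <<'E'
# measure: shuttle place s, e, deck d from the scene view
from plant import manip
from h import *
import sys,json,os
C0=np.array([.6265,-.0845]);Y=np.array([.115,.9934]);X=np.array([.9934,-.115])
st=manip.state();S=manip.grab_frame("scene")
m,c,b=big(mask(S["img"],(100,120,50),(125,255,255),(140,200,400,340)))
vs,us=np.nonzero(m)
L,Rr=us.min(),us.max()+1
print("t",round(st["time"],2),"tcp",st["tool_pos"].round(4),"rot",st["tool_rot"].round(3),"F",st["contact_force"].round(2),"blueLR",L,Rr,"top/bot",b[1],b[1]+b[3])
o,c2,b2=big(mask(S["img"],(5,150,100),(16,255,255)));print("orange",c2.round(1),b2)
if len(sys.argv)>1: cv2.imwrite(sys.argv[1],cv2.resize(S["img"][130:355,130:430],(800,600))[:,:,::-1])
E
python3 look.py pics/s2.png
```

```text
time: 5.25
tool_pos: [0.4957, -0.204, 0.2993]
tool_rot: [-0.001, 0.058, 0.998, 0.001]
contact_force: [0.2, -0.8, -2.2]
gripper_width: 0.345
grasp_force: 61.7
time: 5.95
tool_pos: [0.6169, -0.1379, 0.2995]
tool_rot: [-0.001, 0.058, 0.998, 0.0]
contact_force: [-0.2, 0.2, -2.8]
gripper_width: 0.345
grasp_force: 61.7
t 5.95 tcp [ 0.6169 -0.1379  0.2995] rot [-0.001  0.058  0.998  0.   ] F [-0.24  0.24 -2.84] blueLR 193 277 top/bot 227 287
orange [205.7 188.2] [197 170  21  35 361]
```

View pics/s2.png

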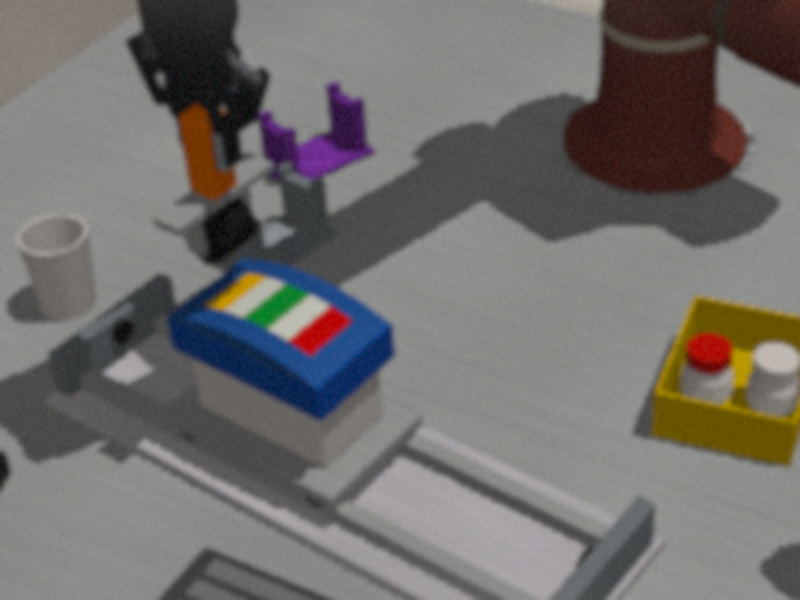

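The roller is in the gripper above the yellow end, with its wheel at about (228,232) in the crop. The grip looks slightly leaning, so I'll check that against the projection.

Run:
```python
from plant import manip
from h import *
st=manip.state();S=manip.grab_frame("scene");T=manip.grab_frame("top")
tcp=st["tool_pos"];Y=np.array([.115,.9934,0]);X=np.array([.9934,-.115,0])
P=lambda dz,dx=0,dy=0:proj(S,tcp+np.array([0,0,dz])+dx*X+dy*Y)[0].round(1)
print("wheel pred",P(-.066),"grip bottom ctr",P(-.025),"pred top",P(.05),"front bar end",P(-.033,.0575),"back bar end",P(-.033,-.0575))
C=np.array([.6265,-.0845,0])
for z in(.155,.13):
    print(z,"Lcorner",proj(S,C+.05*X-.085*Y+[0,0,z]),"Rcorner",proj(S,C-.05*X+.085*Y+[0,0,z]))
print("col per mm",(proj(S,C+.05*X-.075*Y+[0,0,z])-proj(S,C+.05*X-.085*Y+[0,0,z]))/10,(proj(S,C-.05*X+.095*Y+[0,0,z])-proj(S,C-.05*X+.085*Y+[0,0,z]))/10)
# vertical edges of orange via fit of left edge
m,c,b=big(mask(S["img"],(5,150,100),(16,255,255)));v,u=np.nonzero(m);pts=np.c_[u,v].astype(np.float32)
print("orange rect",cv2.minAreaRect(pts),"dir",cv2.fitLine(pts,cv2.DIST_L2,0,.01,.01).ravel()[:2]);q=P(.05)-P(-.025);print("pred vert dir",q/np.linalg.norm(q))
d=mask(S["img"],(0,0,0),(180,255,40),(190,195,240,235));_,c,b=big(d);print("wheel dark",c,b)
W=manip.grab_frame("wrist");a=np.hstack([cv2.resize(S["img"][150:250,160:280],(480,400),interpolation=cv2.INTER_CUBIC),cv2.resize(T["img"][100:260,320:448],(320,400))]);cv2.imwrite("pics/z3.png",a[:,:,::-1])
```

```text
wheel pred [213.8 214.4] grip bottom ctr [211.5 199.4] pred top [207.  170.4] front bar end [193.9 215.1] back bar end [229.  190.3]
0.155 Lcorner [[192.66994051 249.24358242]] Rcorner [[277.474574  251.8497365]]
0.13 Lcorner [[194.25881991 257.54353493]] Rcorner [[278.13051228 260.20715925]]
col per mm [[0.3134529  0.15156757]] [[0.34464229 0.15404143]]
orange rect ((204.75257873535156, 187.56134033203125), (34.28824996948242, 15.22908878326416), 65.77225494384766) dir [0.3002028 0.9538754]
pred vert dir [-0.15333733 -0.9881739 ]
wheel dark [215.18518519 215.75084175] [206 205  20  23 297]
```

View pics/z3.png

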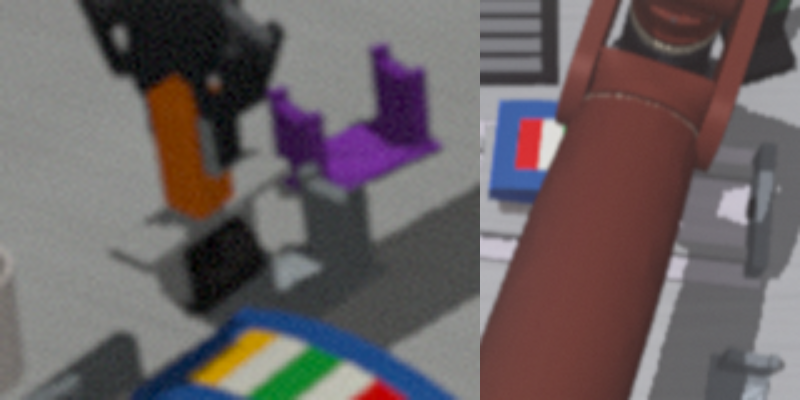

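The wheel's dark centre is at (215,216) against a predicted (214,214), so the roller hangs upright about where expected. The lid's corner columns also match the prediction. Next is the tracker/planner, and a descent to just above the yellow end.

```bash
cat > trk.py <<'E'
# usage: trk.py [new] e_target T d_target Td n : look, estimate the shuttle, work out the shifts (units of 12 cm) for n rows
from plant import manip
from h import *
import sys,json
from scipy.optimize import least_squares
C0=np.array([.6265,-.0845]);Y=np.array([.115,.9934]);X=np.array([.9934,-.115]);AX=.0676;S0=-.047;c=15.;r=.242
new=sys.argv[1]=="new";et,T,dt_,Td,n=map(float,sys.argv[2 if new else 1:]);n=int(n)
st=manip.state();S=manip.grab_frame("scene");p=st["tool_pos"]-[*C0,0]
a=p[:2]@Y;za=p[2]-AX;ac=p[:2]@X;t=st["time"]
B=S["img"].astype(float);sat=(B[:,:,2]-B[:,:,0]);sat=cv2.GaussianBlur(sat,(1,5),0)
m,_,b=big(mask(S["img"],(100,120,50),(125,255,255),(140,200,430,370)))
uL,uR=[],[]
for v in range(b[1]+8,b[1]+b[3]-8):
    u=np.nonzero(m[v])[0]
    if len(u)<10:continue
    l,h=u[0],u[-1]
    xs=np.arange(l-3,l+4);q=sat[v,l-3:l+4];k=q[-1]/2+q[0]/2;uL.append(np.interp(k,np.maximum.accumulate(q),xs))
    xs=np.arange(h-3,h+4);q=sat[v,h-3:h+4][::-1];k=q[-1]/2+q[0]/2;uR.append(np.interp(k,np.maximum.accumulate(q),xs[::-1]))
w=np.ones(5)/5;uL=np.convolve(uL,w,"valid").min();uR=np.convolve(uR,w,"valid").max()
g=np.linspace(-.13,.22,351)
def col(dx,dy,d):return proj(S,np.c_[C0+dx*X+(g[:,None]+dy)*Y,np.full(len(g),.1425-d)])[:,0]
H=[] if new else json.load(open("hist.json"))
depth=lambda e,z:np.sqrt(r*r-e*e)-.048-z
d=max(0,depth(a-(H[-1]["s"] if H else 0),za))
for _ in range(3):
    sl=np.interp(uL,col(.05,-.085,d),g);sr=np.interp(uR,col(-.05,.085,d),g)
    off=[sl,sr] if new else H[0]["off"]
    s=((sl-off[0])+(sr-off[1]))/2;d=max(0,depth(a-s,za))
H.append(dict(t=t,a=a,z=za,s=s,off=off))
def force(e,z):
    dd=depth(e,z);return .5+400*dd if dd>0 else 0.
def sim(x,v,M,bi,ts,as_,zs,out):
    h=.01;tt=np.arange(ts[0],ts[-1]+1e-9,h);A=np.interp(tt,ts,as_);Z=np.interp(tt,ts,zs);xs=[]
    for i in range(len(tt)):
        xs.append((x,v));e=A[i]+bi-x;v+=h*(-force(e,Z[i])*e/r-c*v)/M;x+=h*v
    return np.interp(out,tt,[q[0] for q in xs]),np.interp(out,tt,[q[1] for q in xs])
Wd=H[-6:];M,bi,v=4.,0.,0.
if len(Wd)>1:
    ts=[];As=[];Zs=[]
    for q in Wd:   # each look holds 0.05 s
        ts+=[q["t"],q["t"]+.05];As+=[q["a"]]*2;Zs+=[q["z"]]*2
    ts,As,Zs=ts[:-1],As[:-1],Zs[:-1];out=[q["t"] for q in Wd];ms=np.array([q["s"] for q in Wd])
    v0=Wd[0].get("v",0.);M0=Wd[-2].get("M",4.);b0=Wd[-2].get("b",0.)
    f=lambda x:np.r_[(sim(x[0],x[1],x[2],x[3],ts,As,Zs,out)[0]-ms)/.0007,(x[1]-v0)/.02,(x[2]-M0)/.4,(x[3]-b0)/.001]
    x=least_squares(f,[ms[0],v0,M0,b0],x_scale=[.001,.01,1,.001]).x;M,bi=x[2],x[3]
    fs,fv=sim(*x,ts,As,Zs,out);s1,v=fs[-1],fv[-1]
else:s1=s
H[-1].update(v=v,M=M,b=bi);json.dump(H,open("hist.json","w"))
e0=a+bi-s1;d0=depth(e0,za)
print(f"t {t:.2f} e {1e3*e0:.1f} (meas {1e3*(a-s):.1f}) d {1e3*d0:.1f} across {1e3*ac:.1f} | s_rail {1e3*(S0+s1):.1f} meas {1e3*(S0+s):.1f} (L-R {1e3*((sl-off[0])-(sr-off[1])):.1f}) v {1e3*v:.1f} mm/s M {M:.2f} b {1e3*bi:.1f} | Fz {st['contact_force'][2]+2.65:.1f} model {force(e0,za):.1f} Fy {st['contact_force'][:2]@Y:.1f}")
h=.01;x=s1
for i in range(5):e=a+bi-x;v+=h*(-force(e,za)*e/r-c*v)/M;x+=h*v
e00=a+bi-x;d00=depth(e00,za);rows=[]
for k in range(1,10*n+1):
    tt=k*h;e=e00+(et/1e3-e00)*min(tt/T,1) if T>0 else et/1e3;dd=d00+(dt_/1e3-d00)*min(tt/Td,1)
    z=np.sqrt(r*r-e*e)-.048-dd;v+=h*(-force(e,z)*e/r-c*v)/M;x+=h*v
    if k%10==0:rows.append([round((x+e-bi-a)/.12,3),round((za-z)/.12,3)])
print("rows dy,dz:",rows,"end s_rail %.0f v %.0f"%(1e3*(S0+x),1e3*v))
E
python3 -m pendant '[[0,[-0.02,0,0.1],0],[0,[-0.03,0,0.2],0],[0,[-0.03,0,0.3],0],[0,[-0.03,0,0.3],0],[0,[-0.03,0,0.3],0]]'
python3 trk.py new -54 0.3 13.5 0.3 4
```

```text
time: 6.65
tool_pos: [0.621, -0.1382, 0.2631]
tool_rot: [-0.001, 0.058, 0.998, 0.0]
contact_force: [0.8, 0.2, -2.8]
gripper_width: 0.343
grasp_force: 61.6
t 6.65 e -54.0 (meas -54.0) d -7.6 across 0.7 | s_rail -47.0 meas -47.0 (L-R 0.0) v 0.0 mm/s M 4.00 b 0.0 | Fz -0.2 model 0.0 Fy 0.3
rows dy,dz: [[np.float64(-0.0), np.float64(0.059)], [np.float64(0.003), np.float64(0.117)], [np.float64(0.019), np.float64(0.176)], [np.float64(0.052), np.float64(0.176)]] end s_rail -41 v 47
```

```bash
python3 -m pendant '[[0,[0,0,0.059],0],[0,[0,0.003,0.117],0],[0,[0,0.019,0.176],0],[0,[0,0.052,0.176],0]]' | head -2
python3 trk.py -54 0.2 13.5 0.1 3; python3 - <<'E'
E
echo
```

```text
time: 7.1
tool_pos: [0.6227, -0.1326, 0.2432]
t 7.10 e -53.2 (meas -53.3) d 12.5 across 1.7 | s_rail -42.0 meas -41.9 (L-R -0.4) v 31.6 mm/s M 3.99 b 0.0 | Fz 5.3 model 5.5 Fy -0.9
rows dy,dz: [[np.float64(0.045), np.float64(0.011)], [np.float64(0.1), np.float64(0.01)], [np.float64(0.158), np.float64(0.01)]] end s_rail -22 v 72
```

```bash
python3 -m pendant '[[0,[0,0.045,0.011],0],[0,[0,0.1,0.01],0],[0,[0,0.158,0.01],0]]' | head -1
python3 trk.py 0 1.8 13.5 0.2 4
```

```text
time: 7.45
t 7.45 e -54.6 (meas -55.4) d 12.6 across 1.6 | s_rail -20.7 meas -20.0 (L-R 0.8) v 72.4 mm/s M 3.42 b 0.0 | Fz 4.6 model 5.5 Fy -1.6
rows dy,dz: [[np.float64(0.091), np.float64(0.001)], [np.float64(0.184), np.float64(0.002)], [np.float64(0.278), np.float64(-0.003)], [np.float64(0.371), np.float64(-0.009)]] end s_rail 15 v 79
```

```bash
python3 -m pendant '[[0,[0,0.091,0.008],0],[0,[0,0.184,0.012],0],[0,[0,0.278,0.007],0],[0,[0,0.371,0.001],0]]' | head -1
python3 trk.py 0 1.3 14.5 0.2 4
```

```text
time: 7.9
t 7.90 e -49.2 (meas -51.6) d 14.4 across 1.4 | s_rail 19.1 meas 21.4 (L-R 0.4) v 84.5 mm/s M 2.30 b 0.1 | Fz 6.1 model 6.2 Fy -0.7
rows dy,dz: [[np.float64(0.105), np.float64(-0.003)], [np.float64(0.209), np.float64(-0.005)], [np.float64(0.31), np.float64(-0.012)], [np.float64(0.407), np.float64(-0.017)]] end s_rail 56 v 73
```

```bash
python3 -m pendant '[[0,[0,0.12,-0.003],0],[0,[0,0.24,-0.006],0],[0,[0,0.36,-0.015],0],[0,[0,0.47,-0.022],0]]' | head -1
python3 trk.py 0 0.8 14 0.2 4
```

```text
time: 8.35
t 8.35 e -32.1 (meas -37.9) d 14.7 across 1.4 | s_rail 58.2 meas 64.5 (L-R 0.4) v 66.8 mm/s M 1.62 b -0.5 | Fz 5.5 model 6.4 Fy -1.5
rows dy,dz: [[np.float64(0.088), np.float64(-0.006)], [np.float64(0.17), np.float64(-0.012)], [np.float64(0.247), np.float64(-0.015)], [np.float64(0.317), np.float64(-0.018)]] end s_rail 82 v 37
```

```bash
python3 -m pendant '[[0,[0,0.15,-0.01],0],[0,[0,0.3,-0.016],0],[0,[0,0.44,-0.02],0],[0,[0,0.57,-0.023],0]]' | head -1
python3 - <<'E'
s=open("trk.py").read()
s=s.replace("def sim(x,v,M,bi,ts","def sim(x,v,M,bi,c,ts").replace("sim(x[0],x[1],x[2],x[3],ts","sim(*x,ts")
s=s.replace("(x[1]-v0)/.02,(x[2]-M0)/.4,(x[3]-b0)/.001]","(x[1]-v0)/.05,(x[2]-3.5)/.5,(x[3])/.004,(x[4]-13)/2.5]")
s=s.replace("[ms[0],v0,M0,b0],x_scale=[.001,.01,1,.001]).x;M,bi=x[2],x[3]","[ms[0],v0,3.5,0,13],x_scale=[.001,.01,1,.001,1]).x;M,bi,c=x[2:]")
s=s.replace("v0=Wd[0].get(\"v\",0.)","v0=0. if len(H)<=6 else (H[-5][\"s\"]-H[-7][\"s\"])/(H[-5][\"t\"]-H[-7][\"t\"])").replace(" | Fz"," c {c:.1f} | Fz")
open("trk.py","w").write(s)
E
python3 trk.py 5 0.2 14 0.2 4; tail -c 600 hist.json
```

```text
time: 8.8
t 8.80 e 0.9 (meas -0.9) d 14.1 across 1.3 | s_rail 96.2 meas 96.1 (L-R 1.7) v 44.4 mm/s M 3.36 b 2.0 c 12.7 | Fz 6.2 model 6.1 Fy -1.3
rows dy,dz: [[np.float64(0.05), np.float64(-0.0)], [np.float64(0.091), np.float64(-0.0)], [np.float64(0.099), np.float64(-0.0)], [np.float64(0.102), np.float64(-0.0)]] end s_rail 104 v 1
3719520617711, "off": [-0.002158075601668961, -0.0033096050079396543], "v": 0.08452120395006514, "M": 2.299068624160392, "b": 0.00012533077544591732}, {"t": 8.35, "a": 0.0735764992186511, "z": 0.17716058725390943, "s": 0.11147417827362176, "off": [-0.002158075601668961, -0.0033096050079396543], "v": 0.06675525727321355, "M": 1.6154979683450064, "b": -0.00047028380022905516}, {"t": 8.8, "a": 0.1421681371446126, "z": 0.1799014896171787, "s": 0.14309379840857217, "off": [-0.002158075601668961, -0.0033096050079396543], "v": 0.04444710086642138, "M": 3.3643123884405006, "b": 0.0019697567473745924}]
```

```bash
python3 -m pendant '[[0,[0,0.05,0],0],[0,[0,0.09,0],0],[0,[0,0.1,0],0],[0,[0,0.103,0],0]]' | head -1
python3 trk.py 4 0.3 14 0.2 4
```

```text
time: 9.25
t 9.25 e -6.3 (meas -5.0) d 14.3 across 1.3 | s_rail 110.5 meas 110.8 (L-R 1.2) v 19.6 mm/s M 3.38 b -1.7 c 12.9 | Fz 6.2 model 6.2 Fy -0.1
rows dy,dz: [[np.float64(0.046), np.float64(-0.002)], [np.float64(0.088), np.float64(-0.003)], [np.float64(0.127), np.float64(-0.003)], [np.float64(0.13), np.float64(-0.003)]] end s_rail 116 v 2
```

```bash
python3 -m pendant '[[0,[0,0.055,-0.002],0],[0,[0,0.1,-0.003],0],[0,[0,0.145,-0.003],0],[0,[0,0.15,-0.003],0]]' | head -1
python3 trk.py 4 0.3 14 0.2 4
```

```text
time: 9.7
t 9.70 e 6.1 (meas 8.2) d 13.9 across 1.3 | s_rail 116.6 meas 116.6 (L-R 1.3) v 4.2 mm/s M 3.63 b -2.0 c 13.2 | Fz 5.4 model 6.0 Fy 0.2
rows dy,dz: [[np.float64(-0.006), np.float64(0.0)], [np.float64(-0.015), np.float64(0.001)], [np.float64(-0.024), np.float64(0.001)], [np.float64(-0.029), np.float64(0.001)]] end s_rail 115 v -6
```

```bash
python3 -m pendant '[[0,[0,-0.006,0.002],0],[0,[0,-0.015,0.003],0],[0,[0,-0.024,0.003],0],[0,[0,-0.03,0.003],0]]' | head -1
python3 trk.py 2 0.3 14 0.2 4
```

```text
time: 10.15
t 10.15 e 5.3 (meas 6.5) d 14.2 across 1.3 | s_rail 113.6 meas 113.3 (L-R 1.1) v -9.0 mm/s M 3.74 b -1.0 c 13.1 | Fz 5.3 model 6.2 Fy -0.5
rows dy,dz: [[np.float64(-0.018), np.float64(-0.001)], [np.float64(-0.037), np.float64(-0.002)], [np.float64(-0.054), np.float64(-0.002)], [np.float64(-0.06), np.float64(-0.002)]] end s_rail 110 v -7
```

```bash
python3 -m pendant '[[0,[0,-0.015,0.003],0],[0,[0,-0.03,0.004],0],[0,[0,-0.045,0.004],0],[0,[0,-0.053,0.004],0]]' | head -1
python3 trk.py 2 0.3 14.5 0.2 4
```

```text
time: 10.6
t 10.60 e 6.1 (meas 6.1) d 14.7 across 1.3 | s_rail 107.5 meas 107.5 (L-R 1.6) v -14.0 mm/s M 3.59 b 0.0 c 11.2 | Fz 5.6 model 6.4 Fy 0.5
rows dy,dz: [[np.float64(-0.025), np.float64(-0.001)], [np.float64(-0.05), np.float64(-0.002)], [np.float64(-0.073), np.float64(-0.002)], [np.float64(-0.081), np.float64(-0.002)]] end s_rail 102 v -9
```

```bash
python3 -m pendant '[[0,[0,-0.025,0],0],[0,[0,-0.05,0],0],[0,[0,-0.073,0],0],[0,[0,-0.083,0],0]]' | head -1
python3 trk.py 2 0.3 14.5 0.2 4
```

```text
time: 11.05
t 11.05 e 1.2 (meas 1.3) d 14.9 across 1.2 | s_rail 102.2 meas 102.2 (L-R 0.9) v -9.0 mm/s M 3.52 b -0.0 c 12.3 | Fz 6.4 model 6.4 Fy 0.1
rows dy,dz: [[np.float64(-0.005), np.float64(-0.001)], [np.float64(-0.009), np.float64(-0.003)], [np.float64(-0.013), np.float64(-0.003)], [np.float64(-0.017), np.float64(-0.003)]] end s_rail 99 v -5
```

```bash
python3 -m pendant '[[0,[0,-0.005,-0.002],0],[0,[0,-0.009,-0.003],0],[0,[0,-0.013,-0.003],0],[0,[0,-0.016,-0.003],0]]' | head -1
python3 trk.py 4 0.3 14.5 0.2 4
```

```text
time: 11.5
t 11.50 e 1.1 (meas 1.0) d 14.5 across 1.2 | s_rail 100.7 meas 101.0 (L-R 1.0) v -3.1 mm/s M 3.35 b -0.2 c 13.0 | Fz 5.4 model 6.3 Fy -1.7
rows dy,dz: [[np.float64(0.005), np.float64(-0.0)], [np.float64(0.01), np.float64(-0.0)], [np.float64(0.014), np.float64(0.0)], [np.float64(0.009), np.float64(0.0)]] end s_rail 99 v -6
```

```bash
python3 -m pendant '[[0,[0,0.005,0],0],[0,[0,0.01,0],0],[0,[0,0.014,0],0],[0,[0,0.009,0],0]]' | head -1
python3 trk.py 52 1.8 14.5 0.2 4
```

```text
time: 11.95
t 11.95 e -1.3 (meas 0.2) d 14.5 across 1.1 | s_rail 102.7 meas 103.1 (L-R 1.0) v 2.8 mm/s M 3.37 b -1.9 c 10.5 | Fz 6.1 model 6.3 Fy 0.1
rows dy,dz: [[np.float64(0.027), np.float64(-0.0)], [np.float64(0.052), np.float64(0.0)], [np.float64(0.074), np.float64(0.001)], [np.float64(0.093), np.float64(0.002)]] end s_rail 102 v -10
```

```bash
python3 -m pendant '[[0,[0,0.025,0],0],[0,[0,0.05,0],0],[0,[0,0.073,0.001],0],[0,[0,0.092,0.003],0]]' | head -1
python3 trk.py 52 1.4 14 0.2 4
```

```text
time: 12.4
t 12.40 e 6.6 (meas 9.2) d 14.7 across 1.3 | s_rail 105.1 meas 105.3 (L-R 0.5) v -2.1 mm/s M 3.55 b -2.9 c 10.1 | Fz 6.4 model 6.4 Fy 0.4
rows dy,dz: [[np.float64(0.021), np.float64(-0.002)], [np.float64(0.039), np.float64(-0.004)], [np.float64(0.051), np.float64(-0.002)], [np.float64(0.059), np.float64(0.0)]] end s_rail 99 v -26
```

```bash
python3 -m pendant '[[0,[0,0.023,-0.002],0],[0,[0,0.041,-0.003],0],[0,[0,0.054,-0.001],0],[0,[0,0.062,0.002],0]]' | head -1
python3 trk.py 52 1.0 14 0.2 4
```

```text
time: 12.85
t 12.85 e 15.1 (meas 18.8) d 14.6 across 1.2 | s_rail 102.6 meas 102.9 (L-R 0.9) v -16.5 mm/s M 3.82 b -4.0 c 12.1 | Fz 6.5 model 6.3 Fy 1.1
rows dy,dz: [[np.float64(0.012), np.float64(-0.0)], [np.float64(0.019), np.float64(0.0)], [np.float64(0.021), np.float64(0.003)], [np.float64(0.017), np.float64(0.007)]] end s_rail 89 v -43
```

```bash
python3 -m pendant '[[0,[0,0.013,-0.001],0],[0,[0,0.02,0.001],0],[0,[0,0.023,0.004],0],[0,[0,0.02,0.009],0]]' | head -1
python3 trk.py 52 0.6 14 0.2 4
```

```text
time: 13.3
t 13.30 e 25.3 (meas 30.2) d 14.9 across 1.2 | s_rail 93.5 meas 93.8 (L-R 1.0) v -31.7 mm/s M 3.78 b -5.3 c 15.1 | Fz 6.7 model 6.4 Fy 0.8
rows dy,dz: [[np.float64(0.004), np.float64(0.001)], [np.float64(0.003), np.float64(0.003)], [np.float64(-0.002), np.float64(0.009)], [np.float64(-0.013), np.float64(0.015)]] end s_rail 74 v -57
```

```bash
python3 -m pendant '[[0,[0,0.004,0.001],0],[0,[0,0.003,0.004],0],[0,[0,-0.002,0.01],0],[0,[0,-0.013,0.017],0]]' | head -1
python3 trk.py 51 0.2 14 0.2 4
```

```text
time: 13.75
t 13.75 e 42.2 (meas 47.8) d 14.6 across 1.3 | s_rail 74.6 meas 74.7 (L-R 1.3) v -55.5 mm/s M 3.71 b -5.7 c 15.6 | Fz 5.3 model 6.3 Fy 1.1
rows dy,dz: [[np.float64(-0.027), np.float64(0.005)], [np.float64(-0.058), np.float64(0.01)], [np.float64(-0.119), np.float64(0.01)], [np.float64(-0.182), np.float64(0.01)]] end s_rail 44 v -77
```

```bash
python3 -m pendant '[[0,[0,-0.025,0.005],0],[0,[0,-0.058,0.01],0],[0,[0,-0.119,0.011],0],[0,[0,-0.182,0.011],0]]' | head -1
python3 trk.py 51 0.2 -40 0.4 4
```

```text
time: 14.2
t 14.20 e 48.0 (meas 53.5) d 14.7 across 1.2 | s_rail 46.3 meas 46.5 (L-R 0.7) v -71.0 mm/s M 3.67 b -5.6 c 16.4 | Fz 5.5 model 6.4 Fy 1.5
rows dy,dz: [[np.float64(-0.059), np.float64(-0.113)], [np.float64(-0.101), np.float64(-0.226)], [np.float64(-0.125), np.float64(-0.338)], [np.float64(-0.141), np.float64(-0.451)]] end s_rail 26 v -15
```

```bash
python3 -m pendant '[[0,[0,-0.062,-0.12],0],[0,[0,-0.105,-0.26],0],[0,[0,-0.125,-0.4],0],[0,[0,-0.125,-0.5],0],[0,[0,-0.125,-0.55],0],[0,[0,-0.125,-0.55],0],[0,[0,-0.125,-0.55],0],[0,[0,-0.125,-0.55],0],[0,[0,-0.125,-0.55],0],[0,[0,-0.125,-0.55],0]]'
python3 -m pendant '[[0,[0,0,0],0],[0,[0,0,0],0],[0,[0,0,0],0],[0,[0,0,0],0],[0,[0,0,0],0],[0,[0,0,0],0],[0,[0,0,0],0],[0,[0,0,0],0],[0,[0,0,0],0],[0,[0,0,0],0]]' >/dev/null
python3 trk.py 51 0.2 -40 0.4 1
python3 -m pendant '[[0,[0,0,0],0],[0,[0,0,0],0],[0,[0,0,0],0],[0,[0,0,0],0],[0,[0,0,0],0],[0,[0,0,0],0],[0,[0,0,0],0],[0,[0,0,0],0]]' >/dev/null
python3 trk.py 51 0.2 -40 0.4 1; python3 look.py pics/fin.png
```

```text
time: 15.25
tool_pos: [0.6428, 0.0471, 0.3073]
tool_rot: [-0.001, 0.058, 0.998, -0.0]
contact_force: [-0.6, 0.2, -2.4]
gripper_width: 0.345
grasp_force: 61.6
t 16.25 e 63.6 (meas 67.6) d -55.0 across 1.3 | s_rail 17.8 meas 17.9 (L-R 2.2) v -0.0 mm/s M 3.28 b -4.2 c 17.7 | Fz 0.3 model 0.0 Fy -0.1
rows dy,dz: [[np.float64(-0.052), np.float64(0.018)]] end s_rail 18 v -0
t 17.10 e 65.8 (meas 67.6) d -55.6 across 1.3 | s_rail 17.9 meas 18.0 (L-R 2.2) v -0.0 mm/s M 3.44 b -1.9 c 17.9 | Fz 0.0 model 0.0 Fy -0.1
rows dy,dz: [[np.float64(-0.061), np.float64(0.016)]] end s_rail 18 v -0
t 17.15 tcp [0.643  0.047  0.3081] rot [ 0.     0.058  0.998 -0.   ] F [-0.89  0.1  -2.73] blueLR 214 300 top/bot 238 298
orange [271.6 212.7] [264 193  20  38 443]
```

View pics/fin.png

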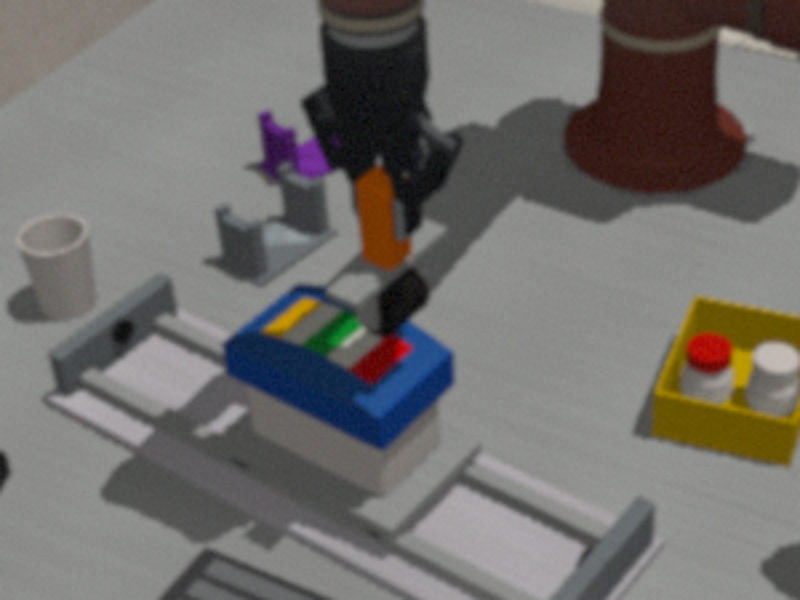

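The final view shows the roller upright at (385,230), clear above the lid. The shuttle is standing still mid-rail and nothing else has moved. Handing in.

```bash
python3 -c "
from plant import manip
print(manip.job_done())"
```

```text
the job is handed in; nothing more can be done
None
```

The seal was rolled yellow to green (about 3.2 s on it) to red at roughly 5–6.5 N and handed in at about 17 s, with the roller held upright above the lid and the shuttle still; the yellow-to-green roll was quicker than planned, and no verdict came back.

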